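Slide the stray vial along the tray wall into the row's empty corner

ROBOT

A 6-joint arm with a two-finger parallel gripper is mounted at the origin on the work surface. World frame = base frame: x ahead of the robot, y to its left, z up, the work surface at z = 0. Lengths are in m, angles in rad, forces in N, time in s.
With the tool pointing down it reaches from about 0.35 to 1 m from the base axis. Payload 7.1 kg.
Tool frame: the origin (TCP) lies between the finger pads; the fingertips stand 22 mm ahead of it and the grasp point (between the pads) lies 3 mm ahead of it; x points along the fingers, y is the direction in which the jaws open and shut, and the axes are right-handed (so a half turn about x gives the same grasp; the last joint's range is limited). The gripper opens to 85 mm and grips with 20 to 120 N. Pads are 22 mm wide; open, the fingers measure 114 mm over their backs; the gripper's body (76 mm by 85 mm) begins 54 mm behind the grasp point. The pads swing forward as they close: fully open they stand 13 mm farther back than shut.
Start: joints at [-1.215, 0.423, 1.63, -0, 1.089, -0.019], TCP at [0.229, -0.582, 0.253] pointing down, gripper open.
Joint ranges: [-3, 3], [-0.9, 2.11], [0.09, 2.58], [-1.31, 4.45], [0.11, 2.69], [-2.54, 2.54]. Speed limits (rad/s): [2.39, 2.39, 3.01, 3.14, 3.14, 3.14].

INTERFACE

Orientations are given as a rotation vector (axis times angle).
In Python, from rig import manip gives the robot as it stands. The module is installed in compiled form; this text tells all that it offers. Calls block until the motion is done:
- manip.move_to(position, orientation): joint-space move of the TCP to a pose.
- manip.servo_line(position, orientation=None, rate=0.15): straight line of the TCP; orientation=None keeps the orientation; rate is the mean speed in m/s.
- manip.set_joints(angles): joint-space move.
- manip.command_gripper(opening, f_grip=None): finger opening in m; f_grip is the grip in N (None keeps the last); returns when the fingers have stopped.
- manip.hold(seconds).
- manip.solve_ik(position, orientation): joint angles nearest the present ones, or None.
- manip.camera(name): name is "side" or "top" or "wrist"; returns a dict with "image" (480x640x3 uint8, red, green, blue), "fx", "fy", "cx", "cy" (pixels), "cam_to_world" (4x4, takes a point from camera to world coordinates); the wrist camera has in their place "mount" (4x4, takes a point from camera to tool coordinates, whose origin is the TCP and whose axes are the tool frame's). Camera axes: x right, y down, z forward; pixel columns grow to the right and rows downward; lengths in m; the calibration is good to about 2 mm. A picture is of the moment at which its call begins: read the wrist's pose just before it. There is no depth.
A pose or a line that the arm cannot do raises manip.IKError and nothing moves.
- manip.sign_off(): hands the job in, once; it reports no verdict.
Readings, each from a call of its own:
- manip.get_time(): time.
- manip.get_joint_positions(): joint angles.
- manip.get_joint_vel(): joint speeds.
- manip.get_tau(): joint torques, N m.
- manip.get_position(): TCP position.
- manip.get_ee_rot(): TCP orientation.
- manip.get_contact_force(): force on the tool from outside, world axes, zero at the start.
- manip.get_torque(): the same for the moment, N m.
- manip.get_width(): finger opening in m.
Only numpy, scipy, OpenCV 4.12 (cv2) and the standard library are available. Lean on these libraries where they do the work, as an engineer would, in place of code of your own. Each camera call takes 0.05 s, during which the arm holds its last target.

TASK

Complete the row of blue-capped vials in the steel tray: with the fingertips, gently push the standing red-capped vial up to the tray's long far wall, then drag it along that wall, kept against it all the way, until it stands snug in the free corner at the end of the row, touching both walls. Slide it only, without lifting or tipping it, leave the other vials and the carton where they are, and finish with the hand clear.

Things in the scene. Friction and masses are not known exactly. Their poses are not given: they have to be found in the camera images.
- vial: stray vial, standing: amber glass cylinder, white blank label, red cap; filled, about 40 g. 30 mm diameter with straight sides up to 36 mm, then a shoulder; cap 21 mm diameter, top at 58 mm. Origin: centre of its underside, z up. It stands loose on the tray floor and slides easily (glass on polished steel, friction about 0.25); pushed high up or jerked it can tip
- tray: steel tray fixed on the worktop; inside 170 (its x) by 260 mm (its y), floor 3 mm above the worktop, walls 4 mm thick, 28 mm high, topped by a 7 mm rolled rim (31.5 mm high in all, 9 mm beyond the inner face). Origin: centre of its underside. x points to the long far wall (inner face x = +85 mm), y to the short wall with the row (inner face y = +130 mm); opposite faces at -85, -130
- corner_place (a point): point on the tray floor in the empty corner, where the centre of the vial's underside lies when the vial touches the far wall and the short wall: 70, 115, 3 mm in the tray's frame; axes as the tray's
- row_vial_1: blue-capped vial next to the empty corner, same size as the stray vial, loose; it stands by the short wall, its axis about 52 mm from corner_place towards the near wall. Origin: centre of its underside. Leave it alone
- row_vial_2: second blue-capped vial of the row, loose, same size, about 36 mm further along the short wall. Origin: centre of its underside. Leave it alone
- row_vial_3: third blue-capped vial of the row, loose, same size, about 36 mm further still. Origin: centre of its underside. Leave it alone
- carton: white folding carton with a blue band, 45 by 85 mm and 36 mm high, loose, lying on the worktop to the robot's right of the tray. Origin: centre of its underside. Leave it alone
Mind the look-alikes: they are no part of the job. Leave any yellow look-alike of the vial alone.

How it is judged:
By the outcome, as a careful person would: the job done as asked, in the order asked, and still so for the second after the job is handed in, with the robot touching nothing.
It also fails if it takes over 50 s, if anything falls off the work surface, if the arm or the gripper's body presses on something with over 40 N, if the wrist force passes 120 N, or if a joint passes its speed limit or range.

## Working session

There is one attempt and no reset: what is moved stays moved. The work goes in short steps, each a Python script; the robot and the scene stay as the last script left them, time stands still between calls to the robot, and variables do not carry over. Pictures are saved under pics/ and viewed, and the job is handed in when it is done.

```bash
mkdir -p pics; python3 - <<'E'
from rig import manip
import cv2, numpy as np
for n in ["top","side","wrist"]:
    c=manip.camera(n); cv2.imwrite(f"pics/{n}0.png",c["image"][:,:,::-1])
    print(n,c["fx"],c["cx"],c["cy"]); print(np.round(c.get("cam_to_world",c.get("mount")),4))
print(manip.get_position(),manip.get_ee_rot(),manip.get_time(),manip.get_width())
E
```

```text
top 506.3682372895452 322.55183317050506 238.33310097733929
[[ 0.0142 -0.9756  0.2189  0.4405]
 [-0.9999 -0.0136  0.0046 -0.0827]
 [-0.0015 -0.219  -0.9757  0.8586]
 [ 0.      0.      0.      1.    ]]
side 540.1780916386259 324.33279933375405 243.01904438381064
[[-0.9777 -0.115   0.1759  0.4359]
 [-0.21    0.57   -0.7944  0.632 ]
 [-0.0089 -0.8136 -0.5814  0.5537]
 [ 0.      0.      0.      1.    ]]
wrist 392.1895782109666 322.55881608486214 239.5895004408634
[[ 2.000e-04 -3.277e-01  9.448e-01 -1.215e-01]
 [ 1.000e+00 -6.000e-04 -4.000e-04  0.000e+00]
 [ 7.000e-04  9.448e-01  3.277e-01 -8.520e-02]
 [ 0.000e+00  0.000e+00  0.000e+00  1.000e+00]]
[ 0.22867722 -0.5812488   0.25273087] [ 2.01681286  0.38363782 -2.01725304] 0.15 0.0859112623517847
```

View pics/top0.png

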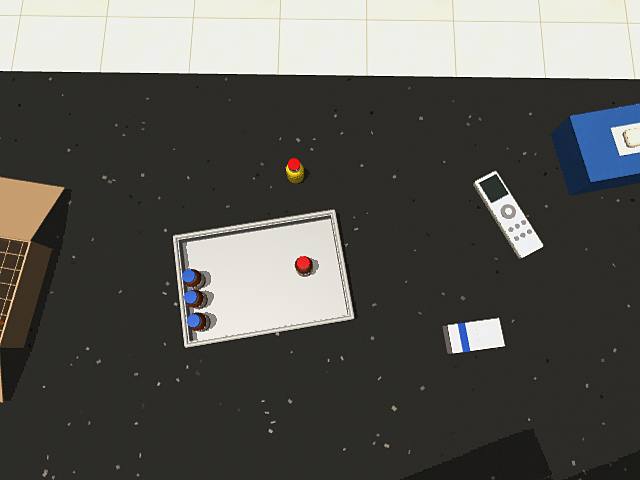

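View pics/side0.png

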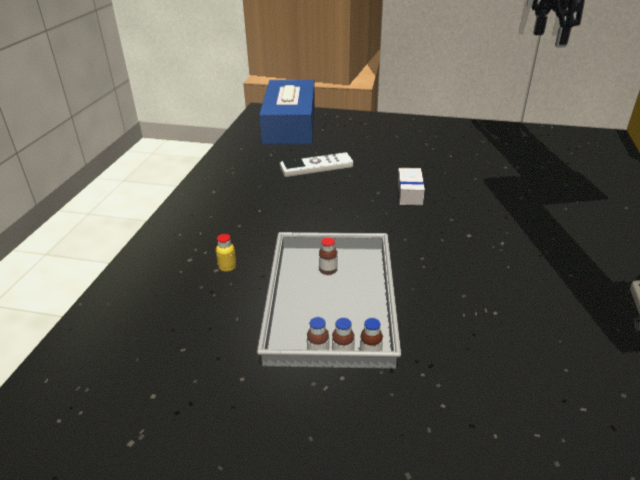

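Candidates for the red-capped vial: the amber vial in the tray at top px (304,265), side px (328,256); the yellow look-alike outside the tray at top px (294,170), side px (226,254). The blue caps are the row, at top px (191,277), (190,298) and (196,321). I choose the amber one in the tray. The free corner is at about top px (183,240).

```bash
cat > h.py <<'E'
from rig import manip
import cv2, numpy as np
def ray(c,px,z):
    M=c["cam_to_world"]; d=M[:3,:3]@np.array([(px[0]-c["cx"])/c["fx"],(px[1]-c["cy"])/c["fy"],1])
    o=M[:3,3]; return o+d*(z-o[2])/d[2]
def raydir(c,px):
    M=c["cam_to_world"]; d=M[:3,:3]@np.array([(px[0]-c["cx"])/c["fx"],(px[1]-c["cy"])/c["fy"],1]); return M[:3,3],d/np.linalg.norm(d)
def tri(a,b):
    (o1,d1),(o2,d2)=a,b
    A=np.stack([d1,-d2],1); s=np.linalg.lstsq(A,o2-o1,rcond=None)[0]
    p,q=o1+s[0]*d1,o2+s[1]*d2; return (p+q)/2,np.linalg.norm(p-q)
def caps(c,col):
    hsv=cv2.cvtColor(c["image"],cv2.COLOR_RGB2HSV); h,s,v=cv2.split(hsv)
    m=((s>150)&(v>90)&(((h<6)|(h>172)) if col=="red" else ((h>100)&(h<130)))).astype(np.uint8)
    n,l,st,ce=cv2.connectedComponentsWithStats(m)
    return [(ce[i].round(1).tolist(),int(st[i,4]),st[i,:4].tolist()) for i in range(1,n) if 20<st[i,4]<1500]
def tray(c,roi):
    x0,y0,x1,y1=roi
    hsv=cv2.cvtColor(c["image"],cv2.COLOR_RGB2HSV)
    m=((hsv[...,2]>85)&(hsv[...,1]<70)).astype(np.uint8); k=np.zeros_like(m); k[y0:y1,x0:x1]=m[y0:y1,x0:x1]
    cs=max(cv2.findContours(k,0,cv2.CHAIN_APPROX_NONE)[0],key=cv2.contourArea)
    hull=cv2.convexHull(cs); return hull[:,0,:],cs[:,0,:]
E
python3 - <<'E'
from h import *
t=manip.camera("top"); s=manip.camera("side")
for n,c in(("t",t),("s",s)):
    for col in("red","blue"): 
        for q in caps(c,col): print(n,col,q,ray(c,q[0],0.058).round(4))
for n,c,r in(("t",t,(165,200,365,355)),("s",s,(250,225,410,372))):
    h,cs=tray(c,r)
    w=np.array([ray(c,p+0.0,0.029)[:2] for p in cs]).astype(np.float32)*1000
    (cx,cy),(a,b),th=cv2.minAreaRect(w); print(n,cx,cy,a,b,th)
    print(cv2.approxPolyDP(h.reshape(-1,1,2),8,True)[:,0].tolist())
cv2.imwrite("pics/crop0.png",cv2.resize(t["image"][195:360,160:365,::-1],None,fx=3.5,fy=3.5,interpolation=cv2.INTER_CUBIC))
cv2.imwrite("pics/crop1.png",cv2.resize(s["image"][215:375,200:420,::-1],None,fx=3.5,fy=3.5,interpolation=cv2.INTER_CUBIC))
E
```

```text
t red ([293.5, 163.6], 120, [288, 158, 12, 12]) [ 0.7479 -0.0284  0.058 ]
t red ([302.8, 262.2], 135, [296, 256, 14, 13]) [ 0.5805 -0.0478  0.058 ]
t blue ([188.2, 275.5], 131, [182, 270, 13, 13]) [0.5565 0.1345 0.058 ]
t blue ([190.2, 296.5], 132, [184, 291, 13, 13]) [0.5231 0.1289 0.058 ]
t blue ([193.0, 320.2], 140, [187, 314, 13, 14]) [0.4862 0.1219 0.058 ]
t blue ([463.5, 337.0], 207, [458, 322, 12, 31]) [ 0.4663 -0.2998  0.058 ]
s red ([223.0, 237.4], 93, [217, 233, 13, 9]) [ 0.7486 -0.0282  0.058 ]
s red ([327.5, 241.3], 82, [322, 238, 12, 8]) [ 0.5819 -0.0508  0.058 ]
s blue ([298.2, 101.8], 560, [265, 81, 48, 34]) [ 0.7767 -0.624   0.058 ]
s blue ([317.0, 322.6], 102, [311, 318, 13, 10]) [0.5576 0.1318 0.058 ]
s blue ([343.0, 323.4], 111, [336, 319, 14, 10]) [0.524  0.1264 0.058 ]
s blue ([372.0, 323.6], 120, [365, 319, 15, 11]) [0.4869 0.1192 0.058 ]
t 559.1983032226562 20.912567138671875 193.79495239257812 277.5466003417969 10.260452270507812
[[334, 210], [353, 318], [184, 346], [173, 235]]
s 561.1876220703125 29.025909423828125 188.98849487304688 302.3106689453125 10.335070610046387
[[386, 233], [395, 367], [263, 365], [278, 232]]
```

View pics/crop0.png

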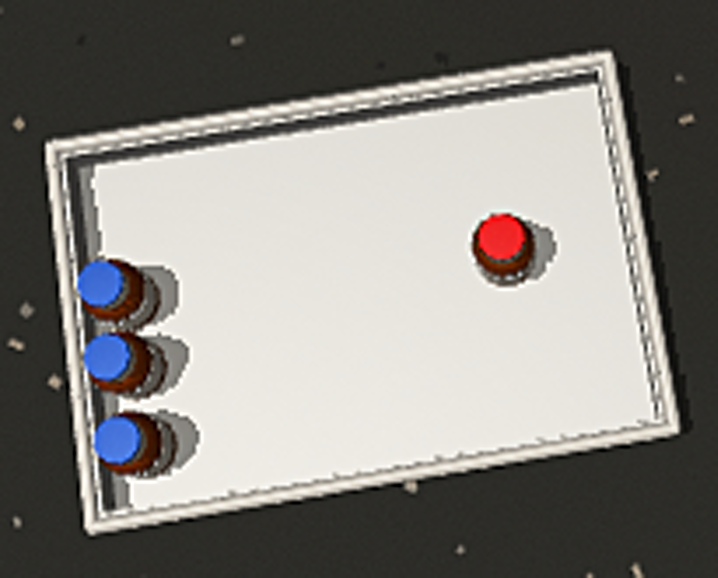

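View pics/crop1.png

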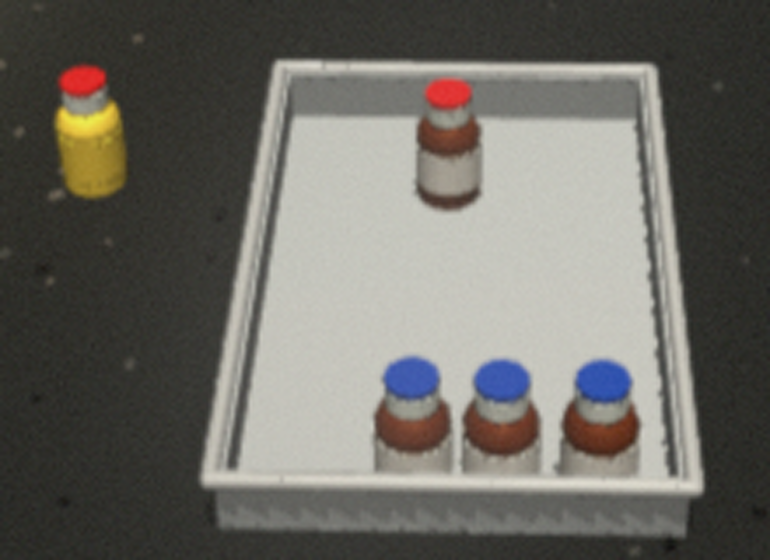

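View pics/wrist0.png

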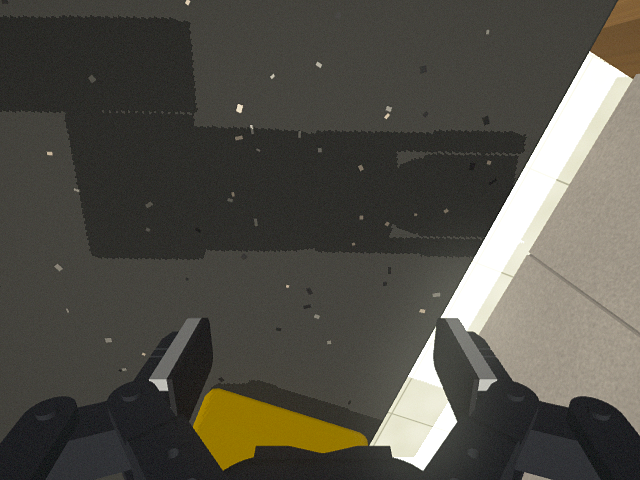

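```bash
cat >> h.py <<'E'
from scipy.spatial.transform import Rotation as R
C=np.array([0.5592,0.0209]); YAW=np.radians(10.3)
def ax(): return np.array([np.cos(YAW),np.sin(YAW)]),np.array([-np.sin(YAW),np.cos(YAW)])
def t2w(x,y): a,b=ax(); return C+(a*x+b*y)/1000
def w2t(p): a,b=ax(); d=np.asarray(p)[:2]-C; return np.array([d@a,d@b])*1000
def ori(deg): # tool x down, tool z at angle deg from tray x
    t=YAW+np.radians(deg); z=np.array([np.cos(t),np.sin(t),0]); x=np.array([0,0,-1.]); y=np.cross(z,x)
    return R.from_matrix(np.stack([x,y,z],1)).as_rotvec()
E
python3 - <<'E'
from h import *
print(R.from_rotvec(manip.get_ee_rot()).as_matrix().round(3))
t=manip.camera("top")
# edge fit of tray outline: classify contour points per side (top view)
h,cs=tray(t,(165,200,365,355))
w=np.array([ray(t,p+0.0,0.029)[:2] for p in cs])
L=np.array([w2t(p) for p in w])
for nm,sel in (("x+",(L[:,0]>84)&(abs(L[:,1])<115)),("x-",(L[:,0]<-84)&(abs(L[:,1])<115)),("y+",(L[:,1]>128)&(abs(L[:,0])<75)),("y-",(L[:,1]<-128)&(abs(L[:,0])<75))):
    q=L[sel]; v=cv2.fitLine(q.astype(np.float32),cv2.DIST_HUBER,0,.01,.01).ravel(); print(nm,sel.sum(),np.median(q,0).round(1),np.degrees(np.arctan2(v[1],v[0])).round(2))
s=manip.camera("side")
for n,a,b in(("stray",[302.8,262.2],[327.5,241.3]),("r1",[188.2,275.5],[317,322.6]),("r2",[190.2,296.5],[343,323.4]),("r3",[193,320.2],[372,323.6])):
    p,e=tri(raydir(t,a),raydir(s,b)); print(n,p.round(4),e.round(4),w2t(p).round(1))
for d in(0,45,70,90,110,180,250,-110,-90):
    for xy in((0,-75),(60,90)):
        for z in (.038,.15):
            j=manip.solve_ik(np.append(t2w(*xy),z),ori(d)); print(d,xy,z,None if j is None else np.round(j,2)) if z<.1 else 0
E
```

```text
[[-0.     0.366 -0.931]
 [ 0.001 -0.931 -0.366]
 [-1.    -0.001  0.   ]]
x+ 134 [95.6  0.4] -89.98
x- 145 [-90.8  -2.6] -89.96
y+ 91 [ -1.2 137.9] 0.04
y- 88 [  -1.2 -137.9] 0.07
stray [ 0.5807 -0.0478  0.0601] 0.001 [  8.9 -71.4]
r1 [0.5566 0.134  0.0602] 0.0009 [ 17.7 111.7]
r2 [0.5233 0.1284 0.06  ] 0.0007 [-16.1 112.2]
r3 [0.4864 0.1214 0.0601] 0.0006 [-53.7 111.9]
0 (0, -75) 0.038 [-0.11  0.67  1.84 -0.    0.63 -1.86]
0 (60, 90) 0.038 [ 0.18  0.71  1.75 -0.    0.69 -1.57]
45 (0, -75) 0.038 None
45 (60, 90) 0.038 [ 0.18  0.71  1.75 -0.    0.69 -2.36]
70 (0, -75) 0.038 None
70 (60, 90) 0.038 None
90 (0, -75) 0.038 None
90 (60, 90) 0.038 None
110 (0, -75) 0.038 [-0.11  0.67  1.84 -0.    0.63  2.5 ]
110 (60, 90) 0.038 None
180 (0, -75) 0.038 [-0.11  0.67  1.84 -0.    0.63  1.28]
180 (60, 90) 0.038 [ 0.18  0.71  1.75 -0.    0.69  1.57]
250 (0, -75) 0.038 [-0.11  0.67  1.84 -0.    0.63  0.06]
250 (60, 90) 0.038 [ 0.18  0.71  1.75 -0.    0.69  0.35]
-110 (0, -75) 0.038 [-0.11  0.67  1.84  0.    0.63  0.06]
-110 (60, 90) 0.038 [0.18 0.71 1.75 0.   0.69 0.35]
-90 (0, -75) 0.038 [-0.11  0.67  1.84 -0.    0.63 -0.29]
-90 (60, 90) 0.038 [ 0.18  0.71  1.75 -0.    0.69 -0.  ]
```

```bash
python3 - <<'E'
from h import *
T=manip.get_time
print(T())
manip.command_gripper(0.012,20); print("g",T(),manip.get_width())
p=t2w(-32,-71.5)
manip.move_to(np.append(p,.16),ori(180)); print(T(),manip.get_position())
manip.servo_line(np.append(p,.040),ori(180),rate=.1); print(T(),manip.get_position(),w2t(manip.get_position()),manip.get_contact_force())
c=manip.camera("side"); cv2.imwrite("pics/side1.png",cv2.resize(c["image"][170:375,200:420,::-1],None,fx=2.8,fy=2.8,interpolation=cv2.INTER_CUBIC))
c=manip.camera("wrist"); cv2.imwrite("pics/wrist1.png",c["image"][:,:,::-1])
for i in range(4): manip.hold(.02);print(manip.get_contact_force().round(2))
E
```

```text
0.35
g 1.0333 0.011914194415867335
3.25 [ 0.54063854 -0.05589805  0.16013128]
4.6 [ 0.54095589 -0.05521562  0.04057381] [-31.55974454 -71.62693633] [-0.06265702 -0.41843382 -0.47225909]
[0.   0.04 0.33]
[0.05 0.9  0.64]
[-0.42  0.13 -0.61]
[-0.49  0.64  0.99]
```

View pics/side1.png

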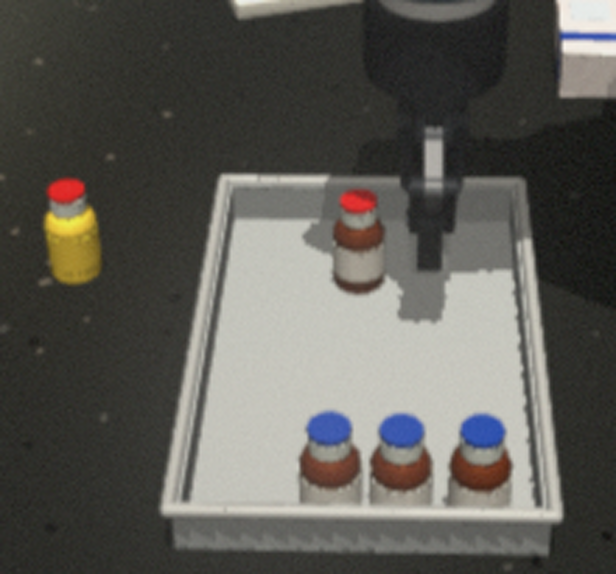

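View pics/wrist1.png

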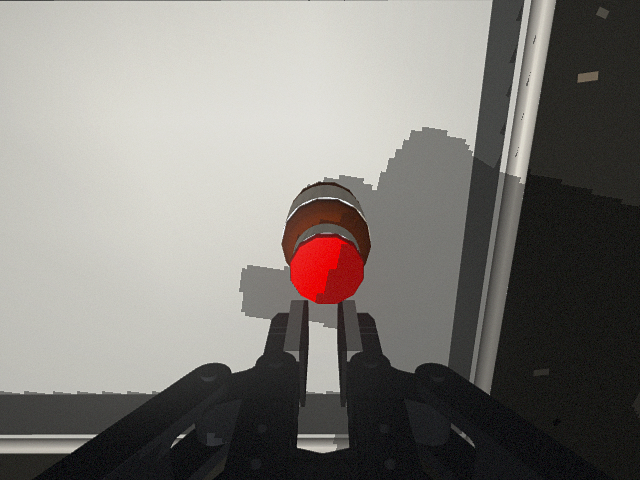

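Side px (358,240) and wrist px (327,270): the pads, centred at wrist px 323, stand just behind the vial and are lined up with it. Next I push it to the wall.

```bash
cat >> h.py <<'E'
def F(n=6):
    f=[]
    for i in range(n): manip.hold(.008); f.append(manip.get_contact_force())
    f=np.mean(f,0); a,b=ax(); return np.array([f[:2]@a,f[:2]@b,f[2]]).round(2)
E
python3 - <<'E'
from h import *
T=manip.get_time; O=ori(180); Z=.040
print("F0",F(12))
manip.servo_line(np.append(t2w(41,-71.5),Z),O,rate=.045); f0=F(); print(T(),w2t(manip.get_position()),f0)
x=41
while x<52:
    x+=.7; manip.servo_line(np.append(t2w(x,-71.5),Z),O,rate=.02); f=F(5); print(round(x,1),w2t(manip.get_position()).round(1),f)
    if f[0]<-1.8: break
print(T())
for n in("side","top"):
    c=manip.camera(n); q=caps(c,"red"); print(n,[(w2t(ray(c,k[0],.061)).round(1),k[0],k[1]) for k in q])
    cv2.imwrite(f"pics/{n}2.png",cv2.resize(c["image"][170:375,160:420,::-1],None,fx=2.8,fy=2.8,interpolation=cv2.INTER_CUBIC))
E
```

```text
F0 [-0.09 -0.01  0.16]
6.6917 [ 40.81416079 -71.52477189] [ 0.58 -0.36  0.05]
41.7 [ 41.7 -71.5] [ 0.1  -0.31  0.01]
42.4 [ 42.4 -71.5] [-0.02  0.05 -0.15]
43.1 [ 43.1 -71.5] [-0.33 -0.34 -0.09]
43.8 [ 43.8 -71.5] [0.18 0.11 0.  ]
44.5 [ 44.5 -71.5] [-0.71  0.04 -0.03]
45.2 [ 45.2 -71.5] [ 0.06  0.03 -0.12]
45.9 [ 46.  -71.5] [-0.12 -0.14 -0.4 ]
46.6 [ 46.6 -71.5] [-0.31 -0.4   0.37]
47.3 [ 47.4 -71.5] [ 0.06 -0.01 -0.28]
48.0 [ 48.  -71.5] [0.07 0.1  0.19]
48.7 [ 48.2 -71.4] [-3.03 -0.1   1.44]
9.9
side [(array([176.5, -78.2]), [223.0, 237.3], 94), (array([ 74.6, -68.3]), [286.1, 241.6], 64)]
top []
```

View pics/side2.png

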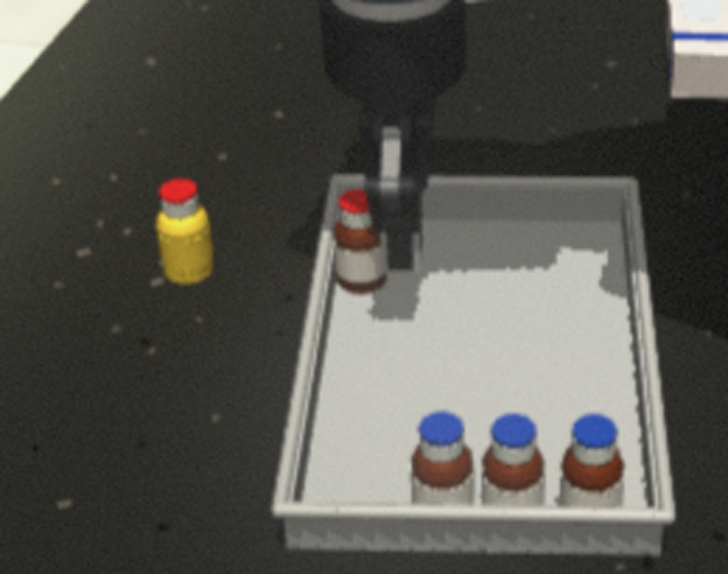

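Side px (356,240): the vial stands upright at the far wall. The reaction was 3 N, reached 2.5–3 mm beyond my frame, and the +2.4 mm offset from the tray edges agrees with that, so I shift the frame. Then I back off and come round behind the vial with shut fingers and a face turned 20° towards the wall.

```bash
sed -i 's/^def ax/C=C+0.0025*np.array([np.cos(YAW),np.sin(YAW)])\ndef ax/' h.py; python3 - <<'E'
from h import *
T=manip.get_time; Z=.040
manip.servo_line(np.append(t2w(36,-71.5),Z),ori(180),rate=.05)
manip.servo_line(np.append(t2w(22,-71.5),Z),ori(180),rate=.1)
manip.command_gripper(0.0,20)
manip.servo_line(np.append(t2w(22,-105),Z),ori(250),rate=.06)
print(T(),manip.get_width(),w2t(manip.get_position()),F())
for n in("side","top","wrist"):
    c=manip.camera(n)
    if n!="wrist":
        q=caps(c,"red"); print(n,[(w2t(ray(c,k[0],.061)).round(1),k[0],k[1]) for k in q])
        cv2.imwrite(f"pics/{n}3.png",cv2.resize(c["image"][170:375,160:420,::-1],None,fx=2.8,fy=2.8,interpolation=cv2.INTER_CUBIC))
    else: cv2.imwrite("pics/wrist3.png",c["image"][:,:,::-1])
E
```

```text
12.2917 -1.4338899626232232e-05 [  22.00375396 -104.93465933] [-0.51  0.01 -0.05]
side [(array([173.9, -78. ]), [223.0, 237.4], 95), (array([ 70.4, -69.2]), [287.2, 241.3], 82)]
top [(array([180.7, -83.7]), [293.7, 159.3], 23)]
```

View pics/wrist3.png

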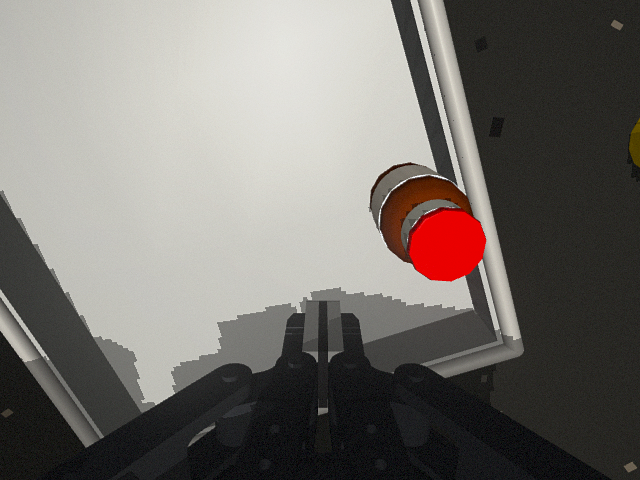

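View pics/top3.png

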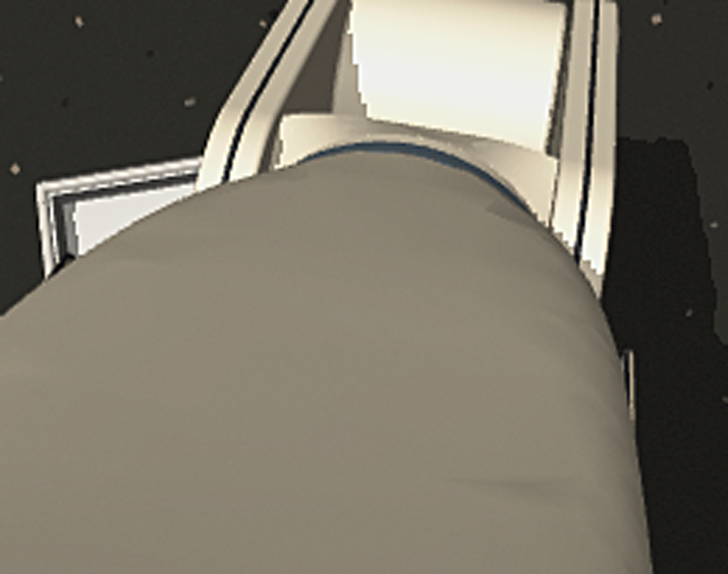

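Side px (287,241) puts the vial at tray (70, −69), against the wall; wrist px (445,245) shows it touching the wall. Now the drag.

```bash
python3 - <<'E'
from h import *
T=manip.get_time; Z=.040; O=ori(250); X=61
manip.servo_line(np.append(t2w(X,-105),Z),O,rate=.07); print(T(),w2t(manip.get_position()),F())
manip.servo_line(np.append(t2w(X,-90),Z),O,rate=.025); print(T(),w2t(manip.get_position()).round(1),F())
c=manip.camera("wrist"); cv2.imwrite("pics/wrist4.png",c["image"][:,:,::-1])
c=manip.camera("side"); print([(w2t(ray(c,k[0],.061)).round(1),k[0],k[1]) for k in caps(c,"red")])
cv2.imwrite("pics/side4.png",cv2.resize(c["image"][170:375,160:420,::-1],None,fx=2.8,fy=2.8,interpolation=cv2.INTER_CUBIC))
E
```

```text
13.2 [  60.68832085 -104.83454575] [-0.19  0.1   0.04]
14.0 [ 61.1 -90. ] [-0.08 -0.17 -0.21]
[(array([174. , -78.2]), [223.0, 237.3], 94), (array([ 70.4, -63.8]), [286.9, 243.3], 92)]
```

View pics/wrist4.png

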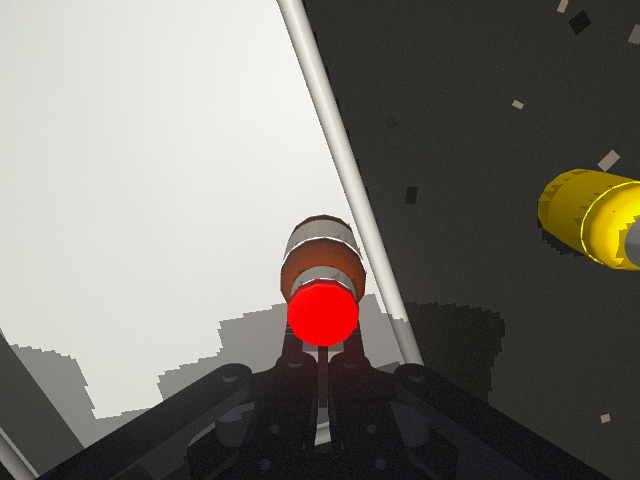

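View pics/side4.png

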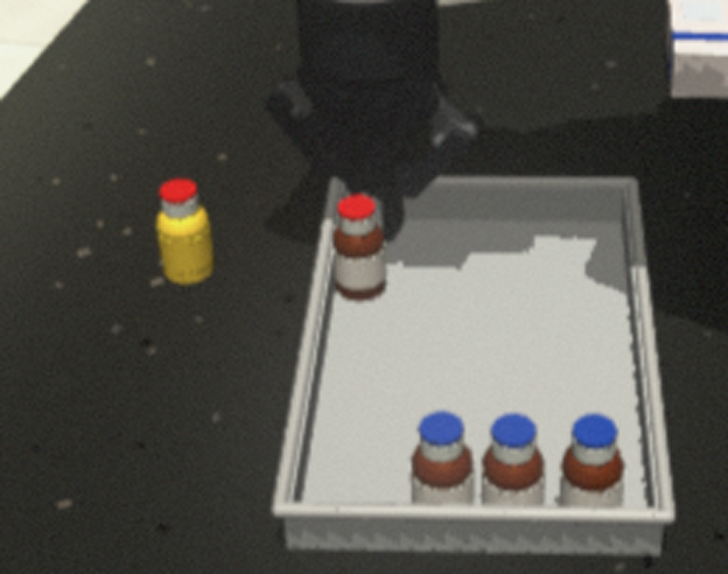

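Wrist px (323,313): the vial is centred on the fingers, touching the wall and upright. I carry on in segments with checks.

```bash
python3 - <<'E'
from h import *
T=manip.get_time; Z=.040; O=ori(250); X=61
for y in(-35,25,70):
    manip.servo_line(np.append(t2w(X,y),Z),O,rate=.04); print(y,round(T(),2),w2t(manip.get_position()).round(1),F())
    c=manip.camera("side"); print([(w2t(ray(c,k[0],.061)).round(1),k[1]) for k in caps(c,"red")][1:],[w2t(ray(c,k[0],.061)).round(1) for k in caps(c,"blue")][1:])
c=manip.camera("wrist"); cv2.imwrite("pics/wrist5.png",c["image"][:,:,::-1])
c=manip.camera("side");cv2.imwrite("pics/side5.png",cv2.resize(c["image"][170:375,160:420,::-1],None,fx=2.8,fy=2.8,interpolation=cv2.INTER_CUBIC))
E
```

```text
-35 15.68 [ 61.  -35.2] [-0.22 -0.44 -0.01]
[(array([70.5, -9.1]), 108)] [array([-18.1, 113.4]), array([-55.7, 112.7])]
25 17.43 [61.  24.8] [0.18 0.02 0.05]
[(array([70.3, 51. ]), 124)] [array([-18.2, 113.4]), array([-55.7, 112.9])]
70 18.8 [61.  69.8] [ 0.04 -0.15 -0.03]
[(array([70.2, 96.5]), 147)] [array([-18.2, 113.2]), array([-55.8, 112.9])]
```

View pics/wrist5.png

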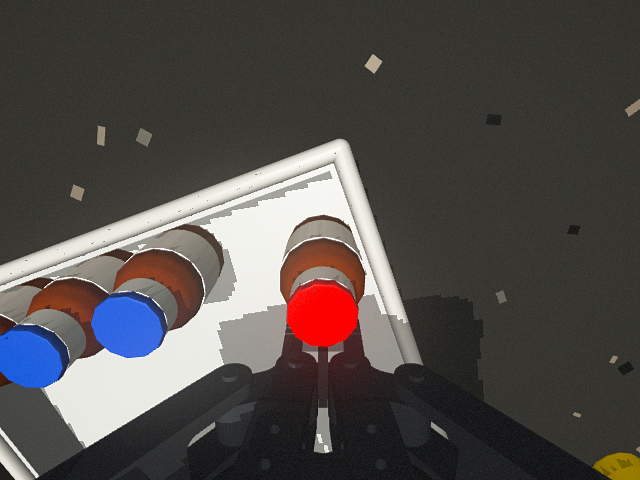

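View pics/side5.png

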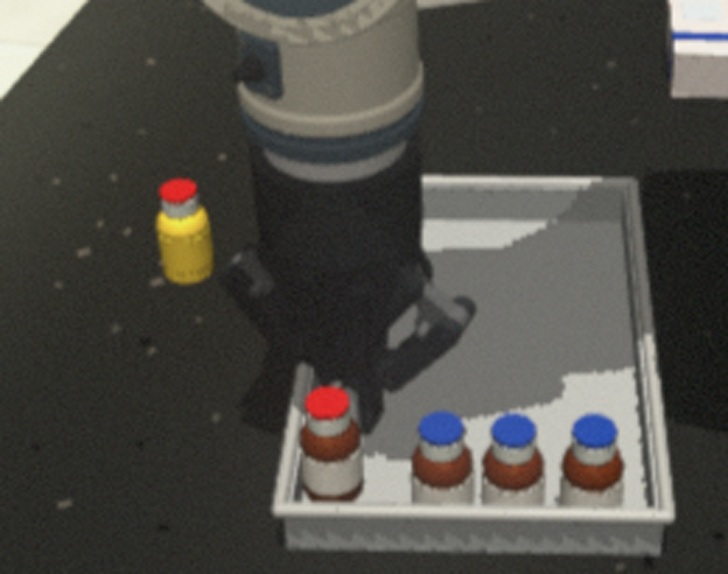

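Side px (470,310): the gripper link on the row side will pass near row_vial_1's cap at px (440,425). I check its height before going on.

```bash
python3 - <<'E'
from h import *
c=manip.camera("side"); P=manip.get_position(); M=R.from_rotvec(manip.get_ee_rot()).as_matrix(); 
for q in((380,425),(390,390),(430,360),(472,315)):
    o,d=raydir(c,(160+q[0]/2.8,170+q[1]/2.8))
    for off in (0,-.012):
        s=((P+off*M[:,2]-o)@M[:,2])/(d@M[:,2]); X=o+s*d; print(q,off,w2t(X).round(1),X[2].round(4),"toolxy",(M.T@(X-P)).round(3)[:2])
E
```

```text
(380, 425) 0 [47.6 74.7] 0.0255 toolxy [ 0.014 -0.014]
(380, 425) -0.012 [46. 88.] 0.0383 toolxy [ 0.002 -0.02 ]
(390, 390) 0 [41.5 76.9] 0.0512 toolxy [-0.011 -0.021]
(390, 390) -0.012 [40.1 90.2] 0.0634 toolxy [-0.023 -0.027]
(430, 360) 0 [21.  84.4] 0.0776 toolxy [-0.038 -0.043]
(430, 360) -0.012 [20.2 97.5] 0.0891 toolxy [-0.049 -0.048]
(472, 315) 0 [ 0.8 91.7] 0.1117 toolxy [-0.072 -0.064]
(472, 315) -0.012 [  0.4 104.7] 0.1224 toolxy [-0.082 -0.069]
```

The link stays at least 12 mm above the cap and the finger 11 mm beside it. I finish with guarded steps into the corner.

```bash
python3 - <<'E'
from h import *
T=manip.get_time; Z=.040; O=ori(250); X=61
manip.servo_line(np.append(t2w(X,83),Z),O,rate=.03); print(T(),F())
y=83
while y<95:
    y+=.7; manip.servo_line(np.append(t2w(X,y),Z),O,rate=.02); f=F(5); print(round(y,1),w2t(manip.get_position()).round(1),f)
    if f[1]<-2: break
print(T())
c=manip.camera("wrist"); cv2.imwrite("pics/wrist6.png",c["image"][:,:,::-1])
c=manip.camera("side"); print([(w2t(ray(c,k[0],.061)).round(1),k[1]) for k in caps(c,"red")][1:],[w2t(ray(c,k[0],.061)).round(1) for k in caps(c,"blue")][1:])
E
```

```text
19.6333 [-0.13 -0.1  -0.05]
83.7 [61.  83.6] [-0.08 -0.52  0.13]
84.4 [61.  84.4] [ 0.25 -0.06 -0.07]
85.1 [61.1 85.1] [ 0.17 -0.38 -0.03]
85.8 [61.  85.9] [-0.19 -0.21 -0.41]
86.5 [61.  86.5] [ 0.02 -0.12 -0.11]
87.2 [61.  87.2] [ 0.16 -0.17 -0.32]
87.9 [61.  87.9] [-0.36  0.   -0.08]
88.6 [61.  88.6] [-0.26  0.31 -0.06]
89.3 [61.  89.2] [-0.57 -1.66  0.9 ]
90.0 [60.9 89.3] [-1.24 -5.02  1.68]
22.6
[(array([ 70.2, 115. ]), 158)] [array([-18.1, 112.8]), array([-55.8, 112.9])]
```

View pics/wrist6.png

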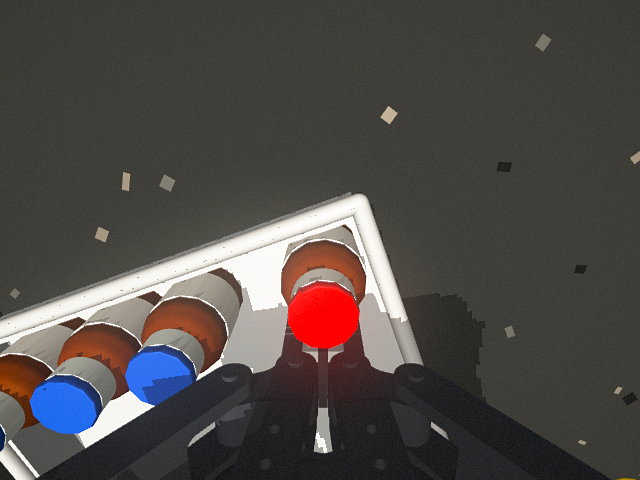

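Firm contact on both walls: reactions of −1.2 N in x and −5.0 N in y, and the vial at tray (70.2, 115.0), wrist px (323,315). Now I withdraw straight back from the face, lift and check.

```bash
python3 - <<'E'
from h import *
T=manip.get_time; Z=.040; O=ori(250); n=np.array([.342,.94]); p0=np.array([61,89.2])
manip.servo_line(np.append(t2w(*(p0-6*n)),Z),O,rate=.02)
manip.servo_line(np.append(t2w(*(p0-45*n)),Z),O,rate=.1)
a=np.append(t2w(*(p0-45*n)),.2); manip.servo_line(a,O,rate=.15)
manip.servo_line(np.array([.42,-.15,.25]),O,rate=.2)
print(T(),F())
t=manip.camera("top"); s=manip.camera("side")
for nm,c in(("top",t),("side",s)):
    for col in("red","blue"): print(nm,col,[(k[0],w2t(ray(c,k[0],.061)).round(1).tolist()) for k in caps(c,col)])
cv2.imwrite("pics/top7.png",cv2.resize(t["image"][195:360,160:365,::-1],None,fx=3.5,fy=3.5,interpolation=cv2.INTER_CUBIC))
cv2.imwrite("pics/side7.png",cv2.resize(s["image"][215:375,200:420,::-1],None,fx=3.5,fy=3.5,interpolation=cv2.INTER_CUBIC))
E
```

```text
26.5583 [-0.01  0.08  0.06]
top red [([293.5, 163.6], [173.2, -82.2]), ([182.6, 242.6], [69.3, 114.7])]
top blue [([188.2, 275.5], [14.6, 111.5]), ([190.2, 296.5], [-19.2, 112.0]), ([193.0, 320.2], [-56.6, 111.7]), ([461.7, 325.6], [-133.7, -299.3])]
side red [([223.0, 237.4], [173.9, -78.0]), ([274.8, 323.5], [70.3, 115.4])]
side blue [([298.0, 101.4], [96.2, -668.3]), ([317.1, 322.6], [15.4, 112.5]), ([342.9, 323.5], [-18.1, 113.4]), ([372.0, 323.6], [-55.8, 112.7])]
```

View pics/side7.png

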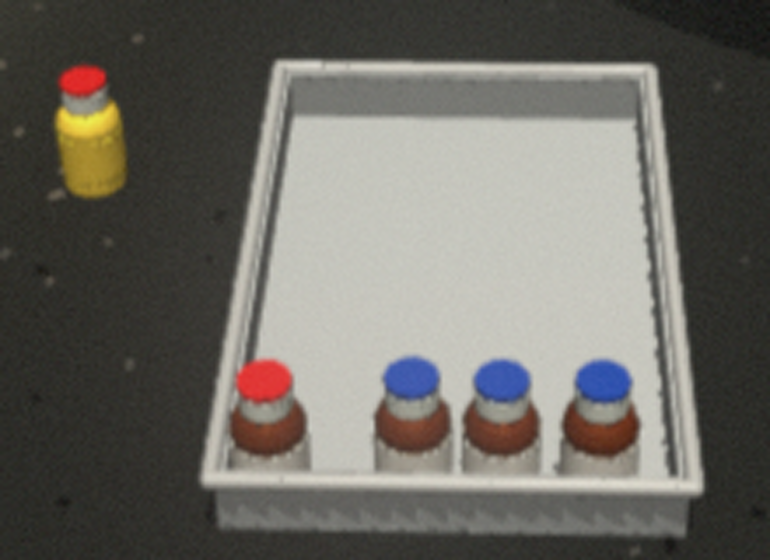

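View pics/top7.png

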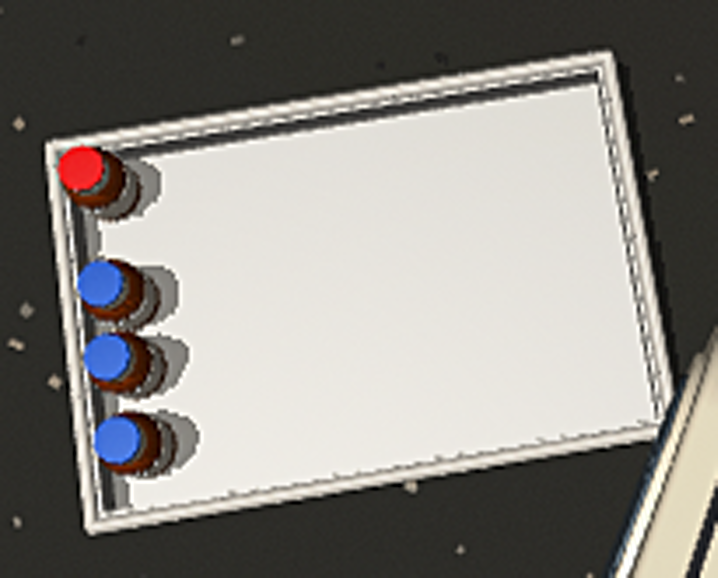

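```bash
python3 - <<'E'
from h import *
manip.sign_off(); print(manip.get_time())
E
```

```text
the job is handed in; nothing more can be done
the job is handed in; nothing more can be done
```

I finished the job and handed it in at about 27 s. The red-capped amber vial now stands upright in the free corner at the end of the row.

**What I did:** I pushed the vial up to the far wall with the fingertips slightly open, stopping at a reaction of about 3 N. I then came round behind it with the fingers shut and their face turned 20° towards the wall, and slid it along the wall into the corner. I stopped there at reactions of about 1 N from the far wall and 5 N from the short wall, backed straight off and lifted clear.

**Last checks:**
- **Vial position:** the side view puts it at tray (70.3, 115.4) mm and the top view at (69.3, 114.7) mm. The target was (70, 115).
- **Along the wall:** at every stop of the drag the side view had it at x = 70.2 to 70.5 mm, so it stayed against the wall at each point I checked.
- **Other vials:** the three blue caps and the yellow look-alike were at the same pixels as before, to 0.1.
- **Hand:** it was clear, with no contact force.

**Disagreements and gaps:**
- My first tray position was about 2.5 mm off along its x. I corrected it from the wall contact and the tray edges.
- The gap to row_vial_1 measures about 55 mm, against the stated "about 52".
- The arm partly hid the carton in the last top view, so I did not measure it again. The hand never worked near it.

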